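Stroke shut the flip lids of a tube block

ROBOT

A 6-joint arm with a two-finger parallel gripper is mounted at the origin on the work surface; the furniture and walls round the work are solid. World frame = base frame: x ahead of the robot, y to its left, z up, the work surface at z = 0. Lengths are in m, angles in rad, forces in N, time in s.
With the tool pointing down it reaches from about 0.425 to 0.925 m from the base axis. Payload 12.5 kg.
Tool frame: the origin (TCP) lies between the finger pads; the fingertips stand arm.tip_extent ahead of it and the grasp point (between the pads) is the TCP (arm.tip_extent is the distance from the TCP to the fingertips, in m); z points along the fingers, y is the line along which they close (so a half turn about z gives the same grasp; the last joint's range is limited). The gripper opens to 85 mm and grips with 20 to 120 N. Pads are 22 mm wide; open, the fingers measure 114 mm over their backs; the gripper's body (76 mm by 85 mm) begins 54 mm behind the grasp point. The pads swing forward as they close: fully open they stand 13 mm farther back than shut.
Start: joints at [1.161, 0.491, 1.559, -0, 1.092, -0.106], TCP at [0.187, 0.596, 0.25] pointing down, gripper open.
Joint ranges: [-3.1, 3.1], [-0.84, 2.19], [0.05, 2.79], [-1.13, 4.28], [0.06, 2.93], [-2.69, 2.69]. Speed limits (rad/s): [2.22, 2.22, 2.79, 3.14, 3.14, 3.14].

INTERFACE

Orientations are given as a unit quaternion [x, y, z, w].
In Python, from station import readout, cams, arm gives the robot as it stands.
- The arm moves only by the shell command python3 -m crank 'ROWS' [FORCE]. ROWS is JSON, a list of rows, each an object of numbers: "dx", "dy", "dz": the shift along the world's x, y, z in units of 30 mm (1.0 is 30 mm); "ax", "ay", "az": the turn, a rotation vector about the world's x, y, z in units of 6 degrees (1.0 is 6 degrees); "jaw": the opening, from 0 (shut) to 1 (fully open). In form: [{"dx": .., "dy": .., "dz": .., "ax": .., "ay": .., "az": .., "jaw": ..}, ...]. A call has 1 to 8 rows; each row is the pose to reach, as a shift and turn from the pose commanded when the call began; what a row does not reach only later rows make up. A row lasts 1/12 s, in which the tool goes at most 41.7 mm and 7.16 degrees, less where a joint would pass 70% of its speed; a pose out of reach is approached as far as the arm can. A call with a gripper value outside its range is refused whole. The fingers move at their own pace and stop on an object; FORCE is the grip in N (left out, the last holds). Time passes only in rows, so rows that repeat a pose let the fingers close. It gives the time, the measured TCP pose, the force, the opening and the grip force at its end, in the units of the state.
- readout.sense(): the state, without advancing time (a new reading comes with each control period).
- cams.get_image(name): name is "scene" or "top"; returns a dict with "frame" (400x640x3 uint8, red, green, blue), "depth" (400x640 float32, m along the optical axis (not along the pixel's ray), 0 where there is no reading), "K" (3x3 intrinsics, pixels), "camera_from_world" (4x4, takes a point from world to camera coordinates). Camera axes: x right, y down, z forward; pixel columns grow to the right and rows downward; lengths in m; the calibration is good to about 2 mm. A picture is of the moment at which its call begins.
- arm.finish_job(): hands the job in; it is judged then, once.
Trained networks look in the newest picture that a camera, given by its name, has taken for a name from the list of things; names that differ only in an ending like _2 or _b are one class to them, and where a whole thing is asked for, a point or a joint stands for the part that bears it (a point fixed in the world has none). Each returns a list of dicts, best first, with "p" (0 to 1); they miss things now and then, are a little off and sometimes report something else, mostly with a low value. They report only what shows in the picture. A call takes as long as a camera call. They do not tell look-alikes from the thing itself.
- cams.trace(camera, target): "region" (400x640 bool, what is visible of it) and "xy" ([column, row] in pixels, amid what is visible of it).
- cams.pinpoint(camera, target): "xy" ([column, row] in pixels: a listed point, or the origin of a listed thing).
The state is a dict: "t": time; "qpos": joint angles; "joint_vel": joint speeds; "joint_efforts": joint torques, N m; "ee_pos": TCP position; "eef_rot": TCP orientation; "wrist_force": force on the tool from outside, world axes, zero at the start; "torque": the same for the moment, N m; "grip_width": finger opening in m; "grip_force": force on a finger pad.
Only numpy, scipy, OpenCV 4.12 (cv2) and the standard library are available. Lean on these libraries where they do the work, as an engineer would, in place of code of your own. Each camera call takes 0.05 s, during which the arm holds its last target. There are 200 camera calls.

TASK

Four flip lids stand open in a row on the long grey tube block: put the fingertips down at the end of the row on the lids' hinge side and stroke lightly along it towards their free ends, so that the lids fold down flat one after another, from the first to the last. Keep the fingertips down at the row until all four are shut, then move clear. Do not lift the block or shove it about, do not press hard, and leave the short block with its two open lids and the other things as they are.

Things in the scene. Friction and masses are not known exactly. Their poses are not given: they have to be found in the camera images.
- long_block: grey-painted aluminium tube block, 172 x 46 x 30 mm, 0.9 kg, loose on the worktop on a rubber foot, with a row of four white flip lids along its top. Origin: centre of its underside; x runs along the row from the hinge end to the other end, z up. A shut lid's top is level, 35 mm above the worktop, the highest thing on the block; fingertips sliding along +x at that height fold each lid down.
- lid1 (a joint): first (hinge at x = -70 mm) lid of the long block, 24 mm wide, 3 mm thick, reaching 30 mm in +x from its hinge, which lies across the row 33.5 mm above the worktop; the last 5 mm is an 11 mm wide tab. Angle in rad: 0 shut and flat, positive open (free end up); starts 0.45 to 0.8. Friction holds it at any angle; under 1 N at the free end moves it.
- lid2 (a joint): second (hinge at x = -32 mm) lid of the long block, 24 mm wide, 3 mm thick, reaching 30 mm in +x from its hinge, which lies across the row 33.5 mm above the worktop; the last 5 mm is an 11 mm wide tab. Angle in rad: 0 shut and flat, positive open (free end up); starts 0.45 to 0.8. Friction holds it at any angle; under 1 N at the free end moves it.
- lid3 (a joint): third (hinge at x = +6 mm) lid of the long block, 24 mm wide, 3 mm thick, reaching 30 mm in +x from its hinge, which lies across the row 33.5 mm above the worktop; the last 5 mm is an 11 mm wide tab. Angle in rad: 0 shut and flat, positive open (free end up); starts 0.45 to 0.8. Friction holds it at any angle; under 1 N at the free end moves it.
- lid4 (a joint): fourth (hinge at x = +44 mm) lid of the long block, 24 mm wide, 3 mm thick, reaching 30 mm in +x from its hinge, which lies across the row 33.5 mm above the worktop; the last 5 mm is an 11 mm wide tab. Angle in rad: 0 shut and flat, positive open (free end up); starts 0.45 to 0.8. Friction holds it at any angle; under 1 N at the free end moves it.
- short_block: shorter block of the same make, 96 x 46 x 30 mm, with two open flip lids (hinges at x = -32 and +6 mm of its frame); not part of the job. Origin: centre of its underside, x along its row.
- short1 (a joint): first lid of the short block, rad, 0 shut, starts 0.45 to 0.8; to be left as it is
- short2 (a joint): second lid of the short block, rad, 0 shut, starts 0.45 to 0.8; to be left as it is
- dropper: small white dropper bottle with a green cap, 42 mm across, 99 mm tall, standing; origin at the centre of its underside; leave it alone
- petri: round 60 mm culture dish with lid, 14 mm high, lying flat; origin at the centre of its underside; leave it alone
- capped_tube: capped sample tube lying on the worktop, 81 x 40 x 17 mm as it lies; origin under its centre; leave it alone
Things that resemble listed ones, but are neither listed nor needed, are in the scene too. What is shaped like the short_block but blue, purple or turquoise is not meant.

How it is judged:
On the way, in this order (a step that is already met when the one before it is completed fails the run):
1. the first lid is folded shut (value of joint lid1 below 0.12 rad), for 0.1 s.
2. the second lid is folded shut (value of joint lid2 below 0.12 rad), for 0.1 s.
3. the third lid is folded shut (value of joint lid3 below 0.12 rad), for 0.1 s.
4. the fourth lid is folded shut (value of joint lid4 below 0.12 rad), for 0.1 s.
At the end, for the whole second after the job is handed in: all four long-block lids within 0.12 rad of flat (free end within 3.5 mm), shut in order; that block level, at rest, within 30 mm of its start; the short block's lids still above 0.4 rad; short block, bottle, dish and tube within 15 mm of their starts (value of joint each of lid1, lid2, lid3, lid4 below 0.12 rad and height (world z) of long_block below 0.006 m and angle between long_block's own z axis and vertical below 0.05 rad and distance of long_block from where it was at the start of the episode below 0.03 m and linear speed of long_block below 0.01 m/s and value of joint each of short1, short2 above 0.4 rad and distance of each of short_block, dropper, petri, capped_tube from where it was at the start of the episode below 0.015 m); the robot touches nothing.
It fails at once if the fingertips left the row (about 5 cm above it or 8 cm to the side) with the first lid shut and the last still open (value of joint lid1 below 0.12 rad and value of joint lid4 above 0.25 rad and (z of the grasp point in the frame of long_block above 0.105 m or y of the grasp point in the frame of long_block above 0.08 m or y of the grasp point in the frame of long_block below -0.08 m)).
It fails at once if the long block was lifted, tipped or shoved more than 30 mm (height (world z) of long_block above 0.01 m or angle between long_block's own z axis and vertical above 0.12 rad or distance of long_block from where it was at the start of the episode above 0.03 m).
It fails at once if the block was pressed with more than 35 N (contact force between the fingers and long_block above 35 N).
It fails at once if the short block or one of its lids was moved (value of joint any of short1, short2 below 0.4 rad or value of joint any of short1, short2 above 0.9 rad or distance of short_block from where it was at the start of the episode above 0.015 m).
It fails at once if the bottle, dish or tube was moved (distance of any of dropper, petri, capped_tube from where it was at the start of the episode above 0.015 m).
It also fails if it takes over 35 s, if anything falls off the work surface, if the arm or the gripper's body presses on something with over 40 N, if the wrist force passes 120 N, or if a joint passes its speed limit or range.

## Working session

There is one attempt and no reset: what is moved stays moved. The work goes in short steps, Python scripts to look and compute and a shell command to move; the robot and the scene stay as the last step left them, time stands still between calls to the robot, and variables do not carry over. Pictures are saved under pics/ and viewed, at most 10 in all, crops included, and the job is handed in when it is done.

```bash
mkdir -p pics
cat > h.py <<'E'
import numpy as np, cv2
from station import readout, cams, arm
def world(im, mask):
    K=im["K"]; d=im["depth"]; v,u=np.nonzero(mask&(d>0)); z=d[v,u]
    p=np.c_[(u-K[0,2])/K[0,0]*z,(v-K[1,2])/K[1,1]*z,z,np.ones(len(z))]
    return (p@np.linalg.inv(im["camera_from_world"]).T)[:,:3]
E
python3 - <<'E'
from h import *
s=readout.sense(); print(s["t"],s["ee_pos"],s["eef_rot"],s["grip_width"],arm.tip_extent,s["wrist_force"])
for c in ("top","scene"):
    im=cams.get_image(c); cv2.imwrite(f"pics/{c}0.png",im["frame"][:,:,::-1])
    for n in ("long_block","short_block","lid1","dropper","petri","capped_tube"):
        for r in cams.trace(c,n)[:3]:
            P=world(im,r["region"])
            print(c,n,round(r["p"],2),np.round(r["xy"]),r["region"].sum(),np.round(np.median(P,0),3) if len(P) else "",np.round(np.percentile(P,[2,98],axis=0),3).tolist() if len(P) else "")
E
```

```text
0.0 [0.18686473 0.59618467 0.24972722] [ 1.51300737e-01  9.88487613e-01 -5.53255557e-04 -1.38054029e-04] 0.08550698012454265 0.019 [ 0.0353957   0.13438848 -0.25759875]
top long_block 0.62 [270. 197.] 665 [0.553 0.129 0.03 ] [[0.524, 0.046, 0.003], [0.585, 0.21, 0.051]]
top short_block 0.9 [385. 237.] 407 [ 0.391 -0.26   0.03 ] [[0.348, -0.299, -0.002], [0.437, -0.224, 0.041]]
top short_block 0.9 [414. 142.] 361 [ 0.753 -0.392  0.03 ] [[0.713, -0.433, -0.001], [0.79, -0.351, 0.041]]
top short_block 0.71 [352. 194.] 350 [ 0.548 -0.143  0.031] [[0.522, -0.186, 0.011], [0.577, -0.1, 0.052]]
top lid1 0.46 [279. 192.] 38 [0.56  0.11  0.043] [[0.55, 0.098, 0.033], [0.571, 0.121, 0.054]]
top lid1 0.41 [288. 188.] 30 [0.565 0.074 0.043] [[0.557, 0.066, 0.032], [0.574, 0.085, 0.055]]
top dropper 0.65 [288. 190.] 43 [0.567 0.074 0.043] [[0.556, 0.063, 0.031], [0.579, 0.085, 0.054]]
top dropper 0.46 [312. 176.] 133 [ 0.621 -0.016  0.07 ] [[0.611, -0.034, 0.009], [0.639, 0.003, 0.102]]
top petri 0.77 [217. 197.] 220 [0.571 0.331 0.014] [[0.543, 0.304, 0.006], [0.6, 0.357, 0.022]]
top capped_tube 0.46 [408. 225.] 67 [ 0.448 -0.353  0.014] [[0.41, -0.359, 0.005], [0.477, -0.347, 0.02]]
scene long_block 0.77 [291. 180.] 772 [0.545 0.114 0.029] [[0.52, 0.044, -0.0], [0.582, 0.205, 0.048]]
scene short_block 0.92 [347. 225.] 576 [ 0.541 -0.153  0.029] [[0.518, -0.193, 0.009], [0.574, -0.101, 0.051]]
scene short_block 0.74 [328. 352.] 984 [ 0.282 -0.377  0.03 ] [[0.261, -0.42, 0.013], [0.309, -0.329, 0.037]]
scene short_block 0.55 [335. 289.] 725 [ 0.386 -0.266  0.03 ] [[0.344, -0.3, 0.007], [0.436, -0.225, 0.036]]
scene dropper 0.72 [340. 181.] 326 [ 0.618 -0.023  0.058] [[0.607, -0.035, 0.005], [0.64, -0.001, 0.099]]
scene petri 0.54 [263. 142.] 194 [0.564 0.326 0.013] [[0.538, 0.302, -0.001], [0.593, 0.357, 0.016]]
scene capped_tube 0.62 [377. 302.] 216 [ 0.443 -0.355  0.012] [[0.398, -0.362, -0.001], [0.477, -0.343, 0.017]]
```

Run:
```python
from h import *
A=[]
for c in ("top","scene"):
    im=cams.get_image(c)
    x0,y0=(210,140) if c=="top" else (240,120)
    cv2.imwrite(f"pics/{c}crop.png",cv2.resize(im["frame"][y0:y0+100,x0:x0+130,::-1],None,fx=6,fy=6,interpolation=cv2.INTER_CUBIC))
    P=world(im,np.ones((400,640),bool))
    P=P[(abs(P[:,0]-.553)<.06)&(abs(P[:,1]-.127)<.11)&(P[:,2]>.024)&(P[:,2]<.065)]
    r=cv2.minAreaRect(P[:,:2].astype(np.float32)); print(c,r)
    A.append(P)
    b=P[P[:,2]<.034]; print(cv2.minAreaRect(b[:,:2].astype(np.float32)))
    w=cv2.boxPoints(r); e=max((w[1]-w[0],w[2]-w[1]),key=np.linalg.norm); e/=np.linalg.norm(e); e*=-np.sign(e[1])
    t=(P[:,:2]-r[0])@e; n=(P[:,:2]-r[0])@[-e[1],e[0]]
    print("e",e)
    for k in range(-92,92,4):
        m=(t*1000>=k)&(t*1000<k+4)
        if m.any(): print(k,m.sum(),(P[m,2].max()*1000).round(), (n[m].min()*1000).round(),(n[m].max()*1000).round(),end=' | ')
    print()
```

```text
top ((0.5556939244270325, 0.12778449058532715), (0.04827165603637695, 0.1713721603155136), 9.849668502807617)
((0.5556939244270325, 0.12778449058532715), (0.04827165603637695, 0.1713721603155136), 9.849668502807617)
e [ 0.1710639  -0.98525995]
-88 5 35.0 -10.0 18.0 | -84 11 34.0 -22.0 24.0 | -80 14 38.0 -22.0 24.0 | -76 11 36.0 -19.0 23.0 | -72 12 41.0 -16.0 20.0 | -68 11 42.0 -16.0 24.0 | -64 15 45.0 -20.0 23.0 | -60 13 46.0 -21.0 23.0 | -56 15 48.0 -22.0 23.0 | -52 14 52.0 -19.0 20.0 | -48 13 58.0 -22.0 21.0 | -44 14 35.0 -21.0 19.0 | -40 14 38.0 -21.0 23.0 | -36 11 36.0 -19.0 22.0 | -32 12 44.0 -20.0 17.0 | -28 11 44.0 -14.0 18.0 | -24 13 41.0 -18.0 23.0 | -20 11 51.0 -19.0 19.0 | -16 14 52.0 -22.0 21.0 | -12 16 53.0 -19.0 22.0 | -8 10 57.0 -20.0 20.0 | -4 13 38.0 -21.0 22.0 | 0 11 44.0 -18.0 19.0 | 4 14 41.0 -20.0 20.0 | 8 12 46.0 -20.0 21.0 | 12 14 44.0 -21.0 21.0 | 16 13 48.0 -23.0 22.0 | 20 15 49.0 -22.0 22.0 | 24 15 53.0 -22.0 22.0 | 28 11 55.0 -19.0 22.0 | 32 14 35.0 -22.0 20.0 | 36 12 36.0 -23.0 24.0 | 40 14 37.0 -22.0 21.0 | 44 13 40.0 -22.0 20.0 | 48 14 45.0 -20.0 20.0 | 
[... 822 characters left out ...]
.0 10.0 | -28 9 41.0 -22.0 12.0 | -24 13 42.0 -23.0 22.0 | -20 14 43.0 -23.0 21.0 | -16 21 48.0 -22.0 22.0 | -12 18 48.0 -22.0 22.0 | -8 13 51.0 -18.0 19.0 | -4 13 32.0 -22.0 15.0 | 0 9 33.0 -20.0 23.0 | 4 9 36.0 -23.0 7.0 | 8 10 39.0 -21.0 22.0 | 12 12 40.0 -22.0 15.0 | 16 15 46.0 -22.0 15.0 | 20 23 47.0 -22.0 23.0 | 24 19 49.0 -20.0 23.0 | 28 14 49.0 -22.0 19.0 | 32 13 32.0 -20.0 21.0 | 36 13 32.0 -23.0 21.0 | 40 4 32.0 -22.0 -9.0 | 44 13 37.0 -23.0 11.0 | 48 9 41.0 -23.0 9.0 | 52 20 44.0 -22.0 20.0 | 56 17 47.0 -23.0 19.0 | 60 21 50.0 -23.0 22.0 | 64 21 52.0 -22.0 21.0 | 68 10 30.0 -22.0 19.0 | 72 16 34.0 -22.0 22.0 | 76 14 32.0 -23.0 22.0 | 80 15 33.0 -21.0 19.0 | 84 11 31.0 -21.0 16.0 |
```

View pics/scene0.png

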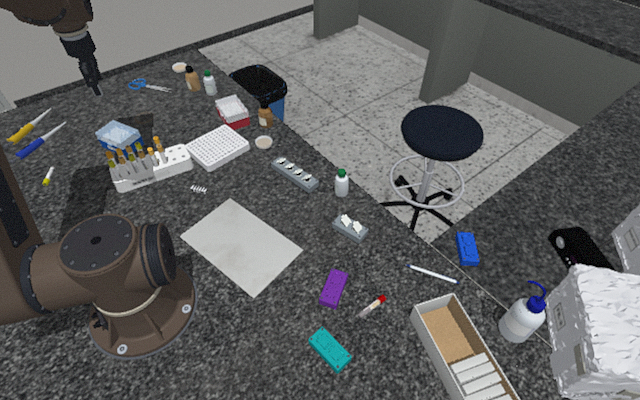

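View pics/scenecrop.png

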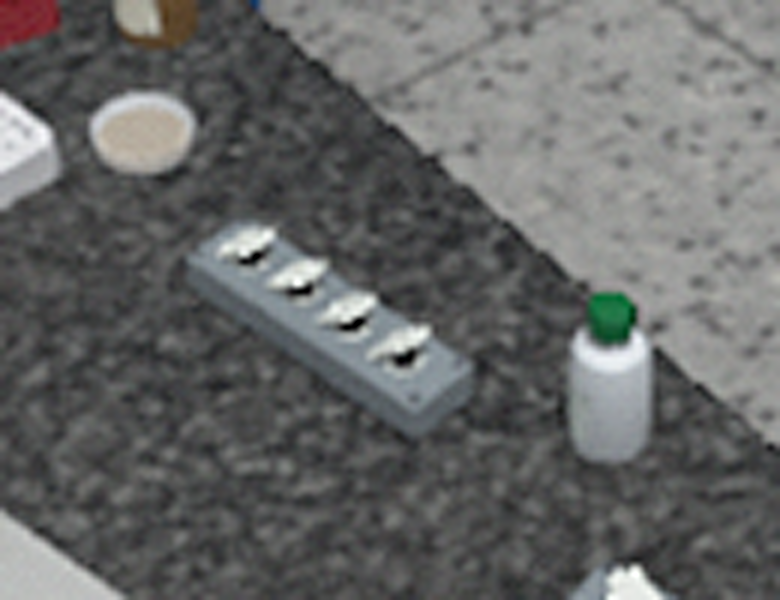

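View pics/topcrop.png

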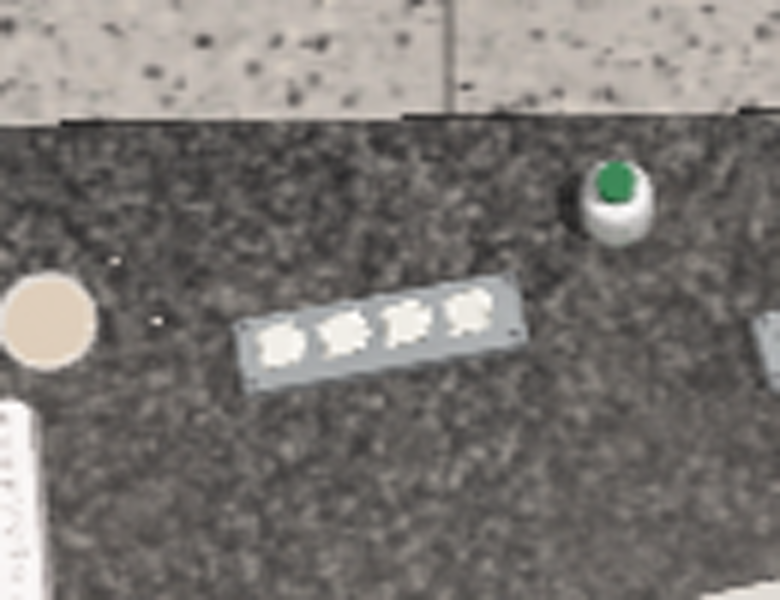

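The long block is centred near (0.554, 0.128) with its hinge end towards the dish (scene crop around column 250, row 240). The lids rise towards the dropper bottle, along e = (0.174, -0.985). I'll go above the hinge end with the jaw shut and the finger line along the row.

```bash
python3 -m crank '[{"dx":11.63,"dy":-12.17,"az":4.57,"jaw":0},{"dx":11.63,"dy":-12.17,"az":4.57,"jaw":0},{"dx":11.63,"dy":-12.17,"az":4.57,"jaw":0},{"dx":11.63,"dy":-12.17,"az":4.57,"jaw":0},{"dx":11.63,"dy":-12.17,"az":4.57,"jaw":0},{"dx":11.63,"dy":-12.17,"az":4.57,"jaw":0},{"dx":11.63,"dy":-12.17,"az":4.57,"jaw":0},{"dx":11.63,"dy":-12.17,"az":4.57,"jaw":0}]' 20; python3 -c "
from h import *
s=readout.sense();p=s['ee_pos'];print(s['t'],p,s['eef_rot'],s['grip_width'],(.536-p[0])/.03,(.231-p[1])/.03)"
```

```text
0.8 [0.18694661 0.5964003  0.25035552] [1.51309298e-01 9.88486465e-01 6.58180094e-05 1.65588025e-05] 0.08528362364796863 11.63511306861554 -12.180009918010137invalid input at $[0]: expected keys dx, dy, dz, ax, ay, az, jaw
```

```bash
python3 -m crank '[{"dx":11.63,"dy":-12.17,"dz":0,"ax":0,"ay":0,"az":4.57,"jaw":0},{"dx":11.63,"dy":-12.17,"dz":0,"ax":0,"ay":0,"az":4.57,"jaw":0},{"dx":11.63,"dy":-12.17,"dz":0,"ax":0,"ay":0,"az":4.57,"jaw":0},{"dx":11.63,"dy":-12.17,"dz":0,"ax":0,"ay":0,"az":4.57,"jaw":0},{"dx":11.63,"dy":-12.17,"dz":0,"ax":0,"ay":0,"az":4.57,"jaw":0},{"dx":11.63,"dy":-12.17,"dz":0,"ax":0,"ay":0,"az":4.57,"jaw":0},{"dx":11.63,"dy":-12.17,"dz":0,"ax":0,"ay":0,"az":4.57,"jaw":0},{"dx":11.63,"dy":-12.17,"dz":0,"ax":0,"ay":0,"az":4.57,"jaw":0}]' 20; python3 -c "
from h import *
s=readout.sense();p=s['ee_pos'];print(s['t'],p,s['eef_rot'],s['grip_width'],(.536-p[0])/.03,(.231-p[1])/.03)"
```

```text
t: 1.47
ee_pos: [0.4132, 0.3593, 0.2506]
eef_rot: [-0.087, 0.996, 0.0, 0.0]
wrist_force: [0.5, 1.1, 0.3]
grip_width: 0.0001
grip_force: 0.0
1.4667 [0.41324209 0.35926167 0.25055206] [-8.73563228e-02  9.96177100e-01  1.57991233e-04  1.82669145e-04] 7.552831950907965e-05 4.0919304500838525 -4.275388898439794
```

```bash
python3 -m crank '[{"dx":4,"dy":-4.2,"dz":0,"ax":0,"ay":0,"az":0,"jaw":0},{"dx":4,"dy":-4.2,"dz":0,"ax":0,"ay":0,"az":0,"jaw":0},{"dx":4,"dy":-4.2,"dz":0,"ax":0,"ay":0,"az":0,"jaw":0},{"dx":4,"dy":-4.2,"dz":0,"ax":0,"ay":0,"az":0,"jaw":0},{"dx":4,"dy":-4.2,"dz":-3.0,"ax":0,"ay":0,"az":0,"jaw":0},{"dx":4,"dy":-4.2,"dz":-4.0,"ax":0,"ay":0,"az":0,"jaw":0},{"dx":4,"dy":-4.2,"dz":-5.0,"ax":0,"ay":0,"az":0,"jaw":0},{"dx":4,"dy":-4.2,"dz":-5.0,"ax":0,"ay":0,"az":0,"jaw":0}]'
python3 - <<'E'
from h import *
s=readout.sense();p=s['ee_pos'];print(s['t'],p,s['eef_rot'],s['wrist_force'])
im=cams.get_image("scene"); cv2.imwrite("pics/s2.png",cv2.resize(im["frame"][100:220,230:390,::-1],None,fx=5,fy=5,interpolation=cv2.INTER_CUBIC))
P=world(im,np.ones((400,640),bool)); m=(np.hypot(P[:,0]-p[0],P[:,1]-p[1])<.03)&(P[:,2]>.05)
print(np.percentile(P[m,2],[0,1,3]))
E
```

```text
t: 2.13
ee_pos: [0.5312, 0.2339, 0.0968]
eef_rot: [-0.087, 0.996, -0.0, -0.002]
wrist_force: [0.1, 0.3, 0.1]
grip_width: -0.0
grip_force: 0.0
2.1333 [0.53120562 0.23394703 0.0968    ] [-8.68006161e-02  9.96224366e-01 -3.08816625e-04 -1.60325152e-03] [0.07834669 0.30576583 0.14114643]
[0.07507952 0.08191483 0.08710629]
```

View pics/s2.png

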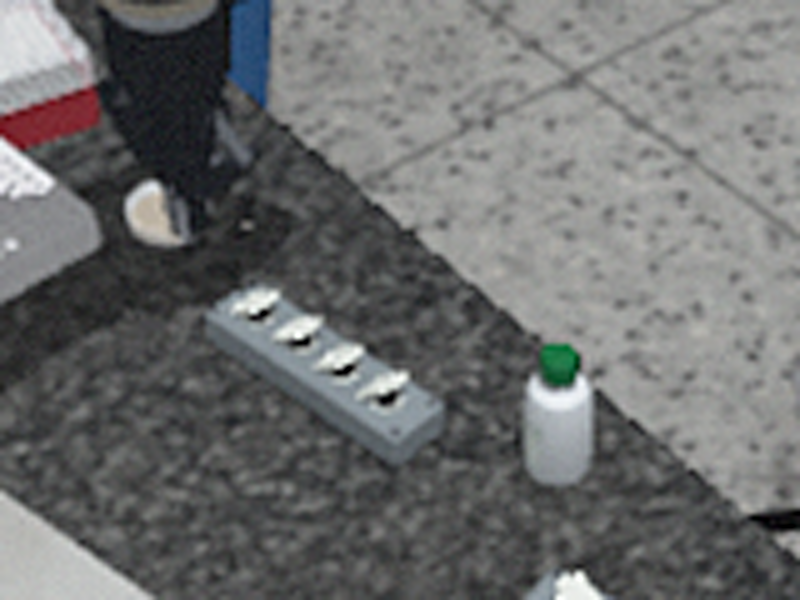

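```bash
python3 -m crank '[{"dx":0.13,"dy":0,"dz":-0.6,"ax":0,"ay":0,"az":0,"jaw":0},{"dx":0.13,"dy":0,"dz":-1.2,"ax":0,"ay":0,"az":0,"jaw":0},{"dx":0.13,"dy":0,"dz":-1.2,"ax":0,"ay":0,"az":0,"jaw":0},{"dx":0.13,"dy":0,"dz":-1.2,"ax":0,"ay":0,"az":0,"jaw":0}]'; python3 -c "
from h import *
s=readout.sense();p=s['ee_pos'];print(s['t'],p,s['eef_rot'],s['wrist_force'])"
```

```text
t: 2.52
ee_pos: [0.5361, 0.235, 0.0649]
eef_rot: [-0.087, 0.996, -0.0, -0.0]
wrist_force: [0.3, 0.1, 0.6]
grip_width: 0.0001
grip_force: 0.0
2.5167 [0.53612117 0.23499746 0.0648505 ] [-8.73151081e-02  9.96180692e-01 -1.79846800e-05 -3.16238405e-04] [0.34841089 0.11419618 0.62806811]
```

```bash
python3 -m crank '[{"dx":0,"dy":0,"dz":-0.32,"ax":0,"ay":0,"az":0,"jaw":0},{"dx":0,"dy":0,"dz":-0.32,"ax":0,"ay":0,"az":0,"jaw":0},{"dx":0.03,"dy":-0.33,"dz":-0.32,"ax":0,"ay":0,"az":0,"jaw":0},{"dx":0.09,"dy":-0.66,"dz":-0.32,"ax":0,"ay":0,"az":0,"jaw":0},{"dx":0.15,"dy":-0.99,"dz":-0.32,"ax":0,"ay":0,"az":0,"jaw":0},{"dx":0.19,"dy":-1.24,"dz":-0.32,"ax":0,"ay":0,"az":0,"jaw":0},{"dx":0.23,"dy":-1.48,"dz":-0.32,"ax":0,"ay":0,"az":0,"jaw":0},{"dx":0.23,"dy":-1.48,"dz":-0.32,"ax":0,"ay":0,"az":0,"jaw":0}]'; python3 -c "
from h import *
s=readout.sense();p=s['ee_pos'];print(s['t'],p,s['eef_rot'],s['wrist_force'])
im=cams.get_image('scene'); cv2.imwrite('pics/s3.png',cv2.resize(im['frame'][120:210,250:370,::-1],None,fx=6,fy=6,interpolation=cv2.INTER_CUBIC))"
```

```text
t: 3.18
ee_pos: [0.5434, 0.1889, 0.0549]
eef_rot: [-0.086, 0.996, -0.0, 0.0]
wrist_force: [0.4, -1.0, 0.4]
grip_width: -0.0
grip_force: 0.1
3.1833 [0.54337276 0.18885568 0.05490452] [-8.64887014e-02  9.96252829e-01 -1.93072279e-05  7.39327876e-05] [ 0.40072689 -1.01268864  0.36961703]
```

View pics/s3.png

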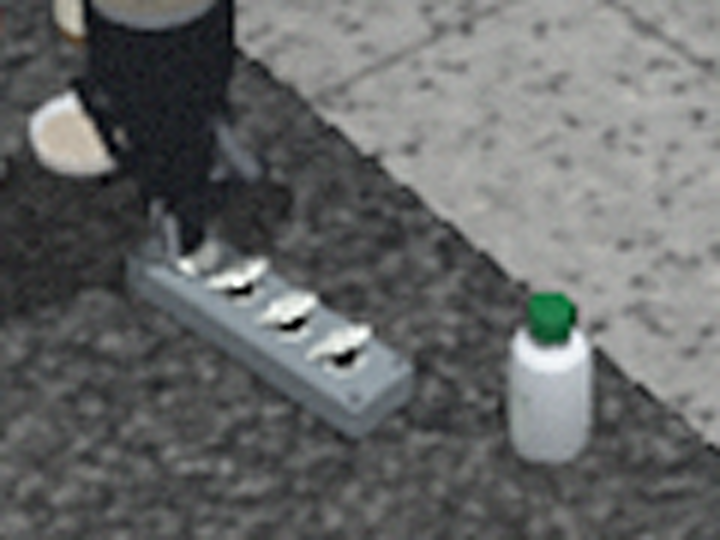

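Lid 1 (near 200, 258) is down and the other three are still open. Force is about 1 N, so I'll carry on with the stroke.

```bash
python3 -m crank '[{"dx":0.05,"dy":-0.26,"dz":0,"ax":0,"ay":0,"az":0,"jaw":0},{"dx":0.09,"dy":-0.53,"dz":0,"ax":0,"ay":0,"az":0,"jaw":0},{"dx":0.14,"dy":-0.79,"dz":0,"ax":0,"ay":0,"az":0,"jaw":0},{"dx":0.19,"dy":-1.05,"dz":0,"ax":0,"ay":0,"az":0,"jaw":0},{"dx":0.23,"dy":-1.31,"dz":0,"ax":0,"ay":0,"az":0,"jaw":0},{"dx":0.28,"dy":-1.58,"dz":0,"ax":0,"ay":0,"az":0,"jaw":0},{"dx":0.32,"dy":-1.84,"dz":0,"ax":0,"ay":0,"az":0,"jaw":0},{"dx":0.37,"dy":-2.1,"dz":0,"ax":0,"ay":0,"az":0,"jaw":0}]'; python3 -c "
from h import *
s=readout.sense();p=s['ee_pos'];print(s['t'],p,s['eef_rot'],s['wrist_force'])
im=cams.get_image('scene'); cv2.imwrite('pics/s4.png',cv2.resize(im['frame'][120:210,250:370,::-1],None,fx=6,fy=6,interpolation=cv2.INTER_CUBIC))"
```

```text
t: 3.9
ee_pos: [0.5541, 0.1267, 0.0547]
eef_rot: [-0.087, 0.996, 0.0, -0.0]
wrist_force: [-1.1, 1.3, 0.5]
grip_width: 0.0002
grip_force: 1.0
3.9 [0.55411213 0.12670738 0.05471247] [-8.71467707e-02  9.96195470e-01  1.18270784e-04 -1.11676348e-04] [-1.07718292  1.2704277   0.54214481]
```

View pics/s4.png

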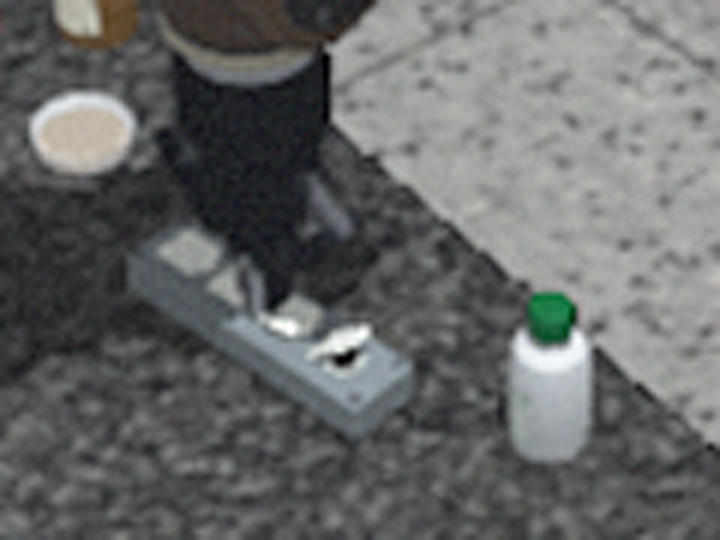

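Lids 1 and 2 (190,250 and 230,285) are flat, lid 3 (295,315) is going down, and lid 4 (340,345) is open. I'll continue at the same height.

```bash
python3 -m crank '[{"dx":0.05,"dy":-0.26,"dz":0,"ax":0,"ay":0,"az":0,"jaw":0},{"dx":0.09,"dy":-0.53,"dz":0,"ax":0,"ay":0,"az":0,"jaw":0},{"dx":0.14,"dy":-0.79,"dz":0,"ax":0,"ay":0,"az":0,"jaw":0},{"dx":0.19,"dy":-1.05,"dz":0,"ax":0,"ay":0,"az":0,"jaw":0},{"dx":0.23,"dy":-1.31,"dz":0,"ax":0,"ay":0,"az":0,"jaw":0},{"dx":0.28,"dy":-1.58,"dz":0,"ax":0,"ay":0,"az":0,"jaw":0},{"dx":0.32,"dy":-1.84,"dz":0,"ax":0,"ay":0,"az":0,"jaw":0},{"dx":0.37,"dy":-2.1,"dz":0,"ax":0,"ay":0,"az":0,"jaw":0}]'; python3 -m crank '[{"dx":0.05,"dy":-0.26,"dz":0,"ax":0,"ay":0,"az":0,"jaw":0},{"dx":0.07,"dy":-0.42,"dz":0,"ax":0,"ay":0,"az":0,"jaw":0},{"dx":0.07,"dy":-0.42,"dz":0,"ax":0,"ay":0,"az":0,"jaw":0},{"dx":0.07,"dy":-0.42,"dz":0,"ax":0,"ay":0,"az":0,"jaw":0}]'; python3 -c "
from h import *
im=cams.get_image('scene'); cv2.imwrite('pics/s5.png',cv2.resize(im['frame'][120:210,250:370,::-1],None,fx=6,fy=6,interpolation=cv2.INTER_CUBIC))"
```

```text
t: 4.62
ee_pos: [0.5653, 0.0636, 0.0547]
eef_rot: [-0.087, 0.996, 0.0, -0.0]
wrist_force: [0.1, -0.0, 0.2]
grip_width: -0.0
grip_force: 0.1
t: 4.95
ee_pos: [0.5673, 0.0517, 0.0547]
eef_rot: [-0.087, 0.996, 0.0, -0.0]
wrist_force: [-0.3, 0.0, -0.4]
grip_width: 0.0004
grip_force: 0.0
```

View pics/s5.png

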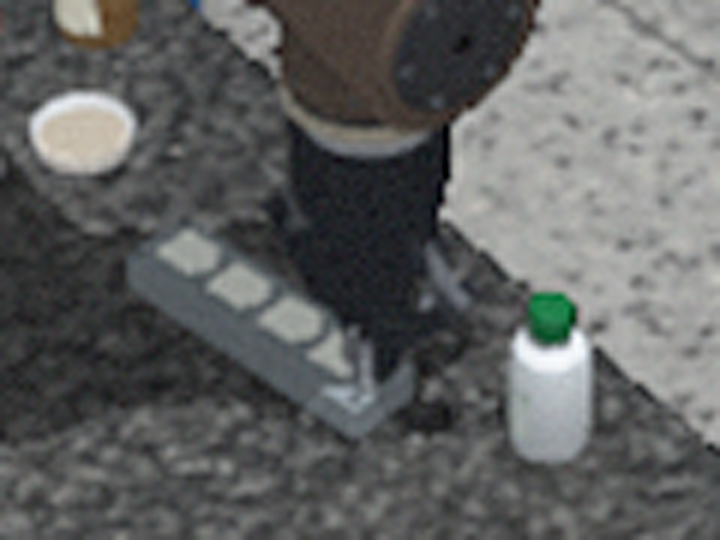

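All four lids look flat and the block hasn't moved. I'll lift straight up and check the lid heights.

```bash
python3 -m crank '[{"dx":0,"dy":0,"dz":0.7,"ax":0,"ay":0,"az":0,"jaw":0},{"dx":0,"dy":0,"dz":2,"ax":0,"ay":0,"az":0,"jaw":0},{"dx":0,"dy":0,"dz":3.3,"ax":0,"ay":0,"az":0,"jaw":0},{"dx":0,"dy":0,"dz":4.6,"ax":0,"ay":0,"az":0,"jaw":0},{"dx":0,"dy":0,"dz":6,"ax":0,"ay":0,"az":0,"jaw":0},{"dx":0,"dy":0,"dz":6,"ax":0,"ay":0,"az":0,"jaw":0},{"dx":0,"dy":0,"dz":6,"ax":0,"ay":0,"az":0,"jaw":0}]'
python3 - <<'E'
from h import *
im=cams.get_image('scene'); cv2.imwrite('pics/s6.png',cv2.resize(im['frame'][120:210,250:370,::-1],None,fx=6,fy=6,interpolation=cv2.INTER_CUBIC))
P=world(im,np.ones((400,640),bool)); q=P[:,:2]-[.5525,.1288]; e=np.array([.175,-.985]); t=q@e; n=q@[.985,.175]
for h in (-70,-32,6,44):
    m=(t*1000>h+18)&(t*1000<h+30)&(abs(n)<.012)&(P[:,2]<.07); print(h,m.sum(),np.percentile(P[m,2],[5,50,95]).round(4))
E
```

```text
t: 5.58
ee_pos: [0.5677, 0.0524, 0.237]
eef_rot: [-0.088, 0.996, -0.0, 0.002]
wrist_force: [-0.2, -0.3, -0.1]
grip_width: 0.0
grip_force: 0.0
-70 28 [0.0275 0.032  0.0356]
-32 25 [0.0255 0.0331 0.0376]
6 26 [0.0281 0.0329 0.0356]
44 33 [0.0273 0.0329 0.0365]
```

View pics/s6.png

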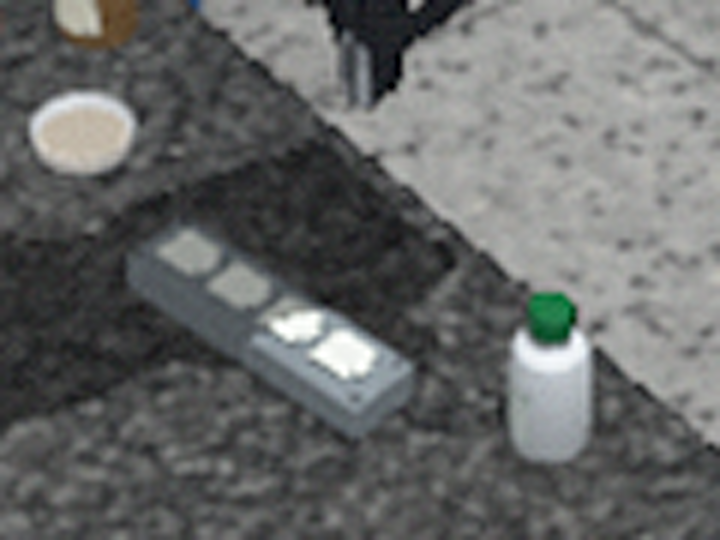

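All four lids are flat at the same height, the block has not moved, and the gripper is clear.

```bash
python3 -c "
from station import arm
print(arm.finish_job())"
```

```text
the job is handed in; nothing more can be done
None
```

All four lids were stroked shut in order with light force (readings about 1–2 N). The block, bottle and dish showed no movement in the final picture; I didn't re-check the short block and tube, but the arm never went near them. The job is handed in, and no verdict came back.

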